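# File a filter slide in the snuggest slot of its rack

### The arm

A 6-joint arm with a two-finger parallel gripper is mounted at the origin on a cart in front of the work surface, level with it; the furniture and walls round the work are solid. World frame = base frame: x ahead of the robot, y to its left, z up, the work surface at z = 0. Lengths are in m, angles in rad, forces in N, time in s.
With the tool pointing down it reaches from about 0.275 to 0.725 m from the base axis. Payload 5.6 kg.
Tool frame: the origin (TCP) lies between the finger pads; the fingertips stand 22 mm ahead of it and the grasp point (between the pads) lies 3 mm ahead of it; z points along the fingers, y is the direction in which the jaws open and shut (so a half turn about z gives the same grasp; the last joint's range is limited). The gripper opens to 85 mm and grips with 20 to 120 N. Pads are 22 mm wide; open, the fingers measure 114 mm over their backs; the gripper's body (76 mm by 85 mm) begins 54 mm behind the grasp point. The pads swing forward as they close: fully open they stand 13 mm farther back than shut.
Start: joints at [1.539, 0.255, 0.108, 0, -1.424, -0.285], TCP at [0.171, 0.523, 0.253] pointing down, gripper open.
Joint ranges: [-2.95, 2.95], [-1.21, 1.97], [-1.09, 1.5], [-2.87, 1.71], [-2.94, -0.07], [-3.05, 3.05]. Speed limits (rad/s): [2.57, 2.57, 3.14, 3.14, 3.14, 3.14].

### API

Orientations are given as a rotation vector (axis times angle).
In Python, from plant import * gives the robot as it stands.
- The arm moves only by the tool carry_out, never from a script. Its argument "motion" is a list of rows, each a list of 5 numbers: the closure, from -1 (fully open) to 1 (shut), then the shift along the tool's x, y, z in cm, then the turn about the tool's z in degrees. In form: [[grip, dx, dy, dz, spin], ...]. A call has 1 to 10 rows; each row is the pose to reach, as a shift and turn from the pose commanded when the call began, along the tool's axes at that moment; what a row does not reach only later rows make up. A row lasts 1/8 s, in which the tool goes at most 62.5 mm and 10.7 degrees, less where a joint would pass 70% of its speed; a pose out of reach is approached as far as the arm can. A call with a gripper value outside its range is refused whole. The fingers move at their own pace and stop on an object; "squeeze" is the grip in N (left out, the last holds). Time passes only in rows, so rows that repeat a pose let the fingers close. It gives the time, the measured TCP pose, the force and the opening at its end, in the units of the state.
- get_state(): the state, without advancing time (a new reading comes with each control period).
- grab_frame(name): name is "scene" or "top" or "wrist"; returns the picture (420x560x3 uint8, red, green, blue); there is no depth.
- get_calibration(name): a dict with "fx", "fy", "cx", "cy" (pixels), "rvec" (rotation vector, rad) and "tvec" (3), from world to camera coordinates, as OpenCV has them; the wrist camera has in their place "mount" (4x4, takes a point from camera to tool coordinates, whose origin is the TCP and whose axes are the flange's). Camera axes: x right, y down, z forward; pixel columns grow to the right and rows downward; lengths in m; the calibration is good to about 2 mm. A picture is of the moment at which its call begins: read the wrist's pose just before it. get_calibration takes no time and is no camera call.
- hand_in(): hands the job in, once; it reports no verdict.
The state is a dict: "time_s": time; "joint_pos": joint angles; "dq": joint speeds; "joint_torque": joint torques, N m; "tcp_pos": TCP position; "tcp_rot": TCP orientation; "ft_force": force on the tool from outside, world axes, zero at the start; "torque": the same for the moment, N m; "gripper_width": opening from 0.0 (shut) to 1.0 (fully open).
Only numpy, scipy, OpenCV 4.12 (cv2) and the standard library are available. Lean on these libraries where they do the work, as an engineer would, in place of code of your own. Each camera call takes 0.05 s, during which the arm holds its last target.

### The job

The microscope filter slide in the front pocket of the drying stand (the pocket nearest the robot) is dry: put it away upright and fully home in the narrowest slot of the aluminium rack that accepts it, so that the slot's leaf spring holds it, centred along the slot, and let go. Its thickness is not marked, so try it gently along the slots from the narrow end; do not force or drop it, for the glass chips when pressed or knocked hard (about 25 N) against the rack. The other two filter slides are still drying: leave them in their pockets, and leave the bottle, the tweezers and the marker where they are.

Things in the scene. Friction and masses are not known exactly. Their poses are not given: they have to be found in the camera images.
- filter_a: First of three black upright filter slides: frame 46 mm wide (own x), 52 mm tall, round a glass window; on top a centred grip 28 (x) by 16 (y) by 26 mm tall, the same on all; 78 mm overall, about 50 g. The frame's thickness (own y) differs between the three and is not marked (7 to 18 mm). Origin: centre of the underside; z up.
- filter_b: Second of three black upright filter slides: frame 46 mm wide (own x), 52 mm tall, round a glass window; on top a centred grip 28 (x) by 16 (y) by 26 mm tall, the same on all; 78 mm overall, about 50 g. The frame's thickness (own y) differs between the three and is not marked (7 to 18 mm). Origin: centre of the underside; z up.
- filter_c: Third of three black upright filter slides: frame 46 mm wide (own x), 52 mm tall, round a glass window; on top a centred grip 28 (x) by 16 (y) by 26 mm tall, the same on all; 78 mm overall, about 50 g. The frame's thickness (own y) differs between the three and is not marked (7 to 18 mm). Origin: centre of the underside; z up.
- stand: White drying stand, fixed, 194 mm (x) by 52 mm (y): a row of three pockets along x, 55 by 22 mm inside, floor 6 mm and walls 26.5 mm above the cart. A filter slide stands in each, width along the row, in an order that changes. Origin: centre of the underside; -x points to the front pocket, nearest the robot.
- stand_front (a point): centre of the floor of the stand's front pocket, where the foot of the filter slide to be filed stands
- rack: Aluminium rack fixed to the cart: 8 mm base, 58 mm (x) by 113 mm (y), with six ribs along x, 52 mm long, 6 mm thick, tops 38 mm above the cart and half-round (radius 3 mm), so they lead a plate in. Between them five slots in a row along y, open at both ends, 6 mm wide at the +y end to 20 mm at the -y end; 1 to 5 dimples number them on the front (-x) lip. Origin: centre of the underside.
- slot_1 (a point): centre of the floor of slot 1 of the rack, 6 mm wide along the rack's y, 30 mm deep, floor 8 mm above the cart; axes as the rack's. The narrowest, at the robot's left end.
- slot_2 (a point): centre of the floor of slot 2 of the rack, 9.5 mm wide along the rack's y, 30 mm deep, floor 8 mm above the cart; axes as the rack's.
- slot_3 (a point): centre of the floor of slot 3 of the rack, 13 mm wide along the rack's y, 30 mm deep, floor 8 mm above the cart; axes as the rack's. Over a slot too narrow for it (by 2 mm or more) a slide stops within 1 mm of the rib tops; the slot meant for it is 1.5 mm wider than the slide.
- slot_4 (a point): centre of the floor of slot 4 of the rack, 16.5 mm wide along the rack's y, 30 mm deep, floor 8 mm above the cart; axes as the rack's.
- slot_5 (a point): centre of the floor of slot 5 of the rack, 20 mm wide along the rack's y, 30 mm deep, floor 8 mm above the cart; axes as the rack's. The widest.
- leaf_1 (a joint): steel leaf spring of slot 1, 14 mm wide, on the slot's +y rib at mid length; it bulges 3 mm into the slot 14 to 18 mm above the floor, with sloping ends. 0: free; grows (m, to 0.0035) as a slide pushes it into the rib, against 1 to 4 N. It presses on a slide of the right thickness only; in a wider slot it does not reach a slide standing in the middle.
- leaf_2 (a joint): steel leaf spring of slot 2, 14 mm wide, on the slot's +y rib at mid length; it bulges 3 mm into the slot 14 to 18 mm above the floor, with sloping ends. 0: free; grows (m, to 0.0035) as a slide pushes it into the rib, against 1 to 4 N. It presses on a slide of the right thickness only; in a wider slot it does not reach a slide standing in the middle.
- leaf_3 (a joint): steel leaf spring of slot 3, 14 mm wide, on the slot's +y rib at mid length; it bulges 3 mm into the slot 14 to 18 mm above the floor, with sloping ends. 0: free; grows (m, to 0.0035) as a slide pushes it into the rib, against 1 to 4 N. It presses on a slide of the right thickness only; in a wider slot it does not reach a slide standing in the middle.
- leaf_4 (a joint): steel leaf spring of slot 4, 14 mm wide, on the slot's +y rib at mid length; it bulges 3 mm into the slot 14 to 18 mm above the floor, with sloping ends. 0: free; grows (m, to 0.0035) as a slide pushes it into the rib, against 1 to 4 N. It presses on a slide of the right thickness only; in a wider slot it does not reach a slide standing in the middle.
- leaf_5 (a joint): steel leaf spring of slot 5, 14 mm wide, on the slot's +y rib at mid length; it bulges 3 mm into the slot 14 to 18 mm above the floor, with sloping ends. 0: free; grows (m, to 0.0035) as a slide pushes it into the rib, against 1 to 4 N. It presses on a slide of the right thickness only; in a wider slot it does not reach a slide standing in the middle.
- oil_bottle: small brown bottle with black cap, 28 mm across, 57 mm tall, loose bystander behind the rack; origin: centre of its underside
- tweezers: steel tweezers, 126 mm long, lying on the cart near the robot, loose bystander; origin: centre of the underside
- marker_black: marker pen, 132 mm long, 13 mm thick, lying behind the work, loose bystander; origin: centre of the underside
Things that resemble listed ones, but are neither listed nor needed, are in the scene too. Leave any purple look-alike of the filter_b alone.

How it is judged:
On the way:
1. the filter slide of the front pocket is lifted out of the stand (((z of filter_a in the frame of stand_front above 0.022 m and horizontal distance between filter_a and stand_front below 0.04 m) or (z of filter_b in the frame of stand_front above 0.022 m and horizontal distance between filter_b and stand_front below 0.04 m) or (z of filter_c in the frame of stand_front above 0.022 m and horizontal distance between filter_c and stand_front below 0.04 m))), for 0.1 s.
At the end, for the whole second after the job is handed in: The slide from the front pocket is upright (0.12 rad), at rest, in the narrowest slot that accepts it, its leaf spring pushed back over 0.8 mm: foot within 3 mm of the floor, 4 mm of the slot's middle across, 12 mm along. The front pocket is empty; the others stand within 15 mm of their starts (((((value of joint leaf_1 above 0.0008 m and z of filter_a in the frame of slot_1 below 0.003 m and y of filter_a in the frame of slot_1 between -0.004 and 0.004 m and x of filter_a in the frame of slot_1 between -0.012 and 0.012 m) or (value of joint leaf_2 above 0.0008 m and z of filter_a in the frame of slot_2 below 0.003 m and y of filter_a in the frame of slot_2 between -0.004 and 0.004 m and x of filter_a in the frame of slot_2 between -0.012 and 0.012 m) or (value of joint leaf_3 above 0.0008 m and z of filter_a in the frame of slot_3 below 0.003 m and y of filter_a in the frame of slot_3 between -0.004 and 0.004 m and x of filter_a in the frame of slot_3 between -0.012 and 0.012 m) or (value of joint leaf_4 above 0.0008 m and z of filter_a in the frame of slot_4 below 0.003 m and y of filter_a in the frame of slot_4 between -0.004 and 0.004 m and x of filter_a in the frame of slot_4 between -0.012 and 0.012 m) or (value of joint leaf_5 above 0.0008 m and z of filter_a in the frame of slot_5 below 0.003 m and y of filter_a in the frame of slot_5 between -0.004 and 0.004 m and x of filter_a in the frame of slot_5 between -0.012 and 0.012 m)) and angle between filter_a's own z axis and vertical below 0.12 rad and linear speed of filter_a below 0.02 m/s and distance of each of filter_b, filter_c from where it was at the start of the episode below 0.015 m and angle between each of filter_b, filter_c's own z axis and vertical below 0.3 rad) or (((value of joint leaf_1 above 0.0008 m and z of filter_b in the frame of slot_1 below 0.003 m and y of filter_b in the frame of slot_1 between -0.004 and 0.004 m and x of filter_b in the frame of slot_1 between -0.012 and 0.012 m) or (value of joint leaf_2 above 0.0008 m and z of filter_b in the frame of slot_2 below 0.003 m and y of filter_b in the frame of slot_2 between -0.004 and 0.004 m and x of filter_b in the frame of slot_2 between -0.012 and 0.012 m) or (value of joint leaf_3 above 0.0008 m and z of filter_b in the frame of slot_3 below 0.003 m and y of filter_b in the frame of slot_3 between -0.004 and 0.004 m and x of filter_b in the frame of slot_3 between -0.012 and 0.012 m) or (value of joint leaf_4 above 0.0008 m and z of filter_b in the frame of slot_4 below 0.003 m and y of filter_b in the frame of slot_4 between -0.004 and 0.004 m and x of filter_b in the frame of slot_4 between -0.012 and 0.012 m) or (value of joint leaf_5 above 0.0008 m and z of filter_b in the frame of slot_5 below 0.003 m and y of filter_b in the frame of slot_5 between -0.004 and 0.004 m and x of filter_b in the frame of slot_5 between -0.012 and 0.012 m)) and angle between filter_b's own z axis and vertical below 0.12 rad and linear speed of filter_b below 0.02 m/s and distance of each of filter_a, filter_c from where it was at the start of the episode below 0.015 m and angle between each of filter_a, filter_c's own z axis and vertical below 0.3 rad) or (((value of joint leaf_1 above 0.0008 m and z of filter_c in the frame of slot_1 below 0.003 m and y of filter_c in the frame of slot_1 between -0.004 and 0.004 m and x of filter_c in the frame of slot_1 between -0.012 and 0.012 m) or (value of joint leaf_2 above 0.0008 m and z of filter_c in the frame of slot_2 below 0.003 m and y of filter_c in the frame of slot_2 between -0.004 and 0.004 m and x of filter_c in the frame of slot_2 between -0.012 and 0.012 m) or (value of joint leaf_3 above 0.0008 m and z of filter_c in the frame of slot_3 below 0.003 m and y of filter_c in the frame of slot_3 between -0.004 and 0.004 m and x of filter_c in the frame of slot_3 between -0.012 and 0.012 m) or (value of joint leaf_4 above 0.0008 m and z of filter_c in the frame of slot_4 below 0.003 m and y of filter_c in the frame of slot_4 between -0.004 and 0.004 m and x of filter_c in the frame of slot_4 between -0.012 and 0.012 m) or (value of joint leaf_5 above 0.0008 m and z of filter_c in the frame of slot_5 below 0.003 m and y of filter_c in the frame of slot_5 between -0.004 and 0.004 m and x of filter_c in the frame of slot_5 between -0.012 and 0.012 m)) and angle between filter_c's own z axis and vertical below 0.12 rad and linear speed of filter_c below 0.02 m/s and distance of each of filter_a, filter_b from where it was at the start of the episode below 0.015 m and angle between each of filter_a, filter_b's own z axis and vertical below 0.3 rad)) and horizontal distance between each of filter_a, filter_b, filter_c and stand_front above 0.04 m); the robot touches nothing.
It fails at once if a filter slide is pressed or knocked against the rack with more than 25 N (contact force between any of filter_a, filter_b, filter_c and rack above 25 N).
It fails at once if the bottle, the tweezers or the marker is pushed more than 30 mm away (distance of any of oil_bottle, tweezers, marker_black from where it was at the start of the episode above 0.03 m).
It also fails if it takes over 53 s, if anything falls off the work surface, if the arm or the gripper's body presses on something with over 40 N, if the wrist force passes 120 N, or if a joint passes its speed limit or range.

## Working session

There is one attempt and no reset: what is moved stays moved. The work goes in short steps, Python scripts to look and compute and a tool call to move; the robot and the scene stay as the last step left them, time stands still between calls to the robot, and variables do not carry over. Pictures are saved under pics/ and viewed, and the job is handed in when it is done.

Besides the shell and the picture viewer there is one more tool, called after "Call:" as name(argument=value, ...), one argument or row to a line, values as JSON. carry_out: Moves the arm, as the interface text tells. Its arguments: {"type":"object","properties":{"motion":{"type":"array","items":{"type":"array","items":{"type":"number"}}},"squeeze":{"type":"number"}},"required":["motion"]}

```bash
mkdir -p pics
python3 - <<'E'
from plant import *
import cv2
s=get_state(); print(s)
for n in ("scene","top","wrist"):
    print(n,get_calibration(n))
    cv2.imwrite(f"pics/{n}0.png",cv2.cvtColor(grab_frame(n),cv2.COLOR_RGB2BGR))
E
```

```text
{'time_s': 0.0, 'joint_pos': array([ 1.53862428e+00,  2.55735212e-01,  1.06987182e-01, -4.56136049e-04,
       -1.42391322e+00, -2.84570930e-01]), 'dq': array([ 0.00030848, -0.00082916, -0.0004616 , -0.00103263, -0.00124566,
       -0.00028914]), 'joint_torque': array([ 9.72347698e-04, -3.86635995e+01,  2.37945467e+01,  5.36505282e+00,
       -6.03044318e-03, -3.77969570e-06]), 'tcp_pos': array([0.17113273, 0.52220951, 0.25239795]), 'tcp_rot': array([ 3.10037729e+00, -4.95264874e-01, -3.34134013e-04]), 'ft_force': array([-0.06563527, -0.34512624,  0.17258619]), 'torque': array([-0.02141353,  0.04650227,  0.02064812]), 'gripper_width': 0.9972320130803124}
scene {'fx': 503.73813815365435, 'fy': 503.73813815365435, 'cx': 277.91168371471673, 'cy': 203.74626048360733, 'rvec': array([ 2.13571521, -0.99068404,  0.43300479]), 'tvec': array([-0.12431703,  0.39338811,  0.58009394])}
top {'fx': 510.3734561911675, 'fy': 510.3734561911675, 'cx': 276.1688682043645, 'cy': 206.66866421704273, 'rvec': array([ 2.17222955, -2.21284661,  0.09213164]), 'tvec': array([0.25908513, 0.4568001 , 0.86054606])}
wrist {'fx': 316.4345731399013, 'fy': 316.4345731399013, 'cx': 277.62747255349126, 'cy': 211.33921154770925, 'mount': array([[-9.54056151e-04, -9.49092471e-01, -3.14996145e-01,
         8.19239158e-02],
       [ 9.99998403e-01, -4.29483877e-04, -1.73473460e-03,
         2.22962020e-04],
       [ 1.51113779e-03, -3.14997297e-01,  9.49091365e-01,
        -1.20364400e-01],
       [ 0.00000000e+00,  0.00000000e+00,  0.00000000e+00,
         1.00000000e+00]])}
```

View pics/scene0.png

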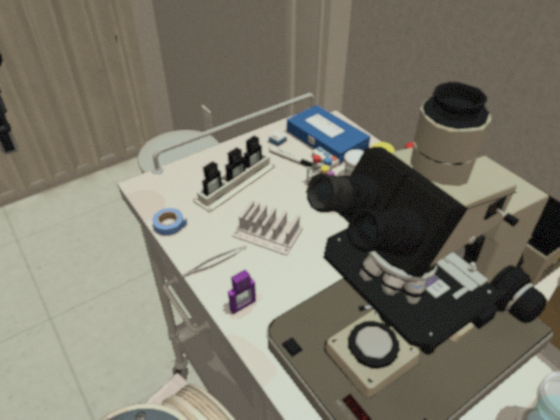

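View pics/top0.png

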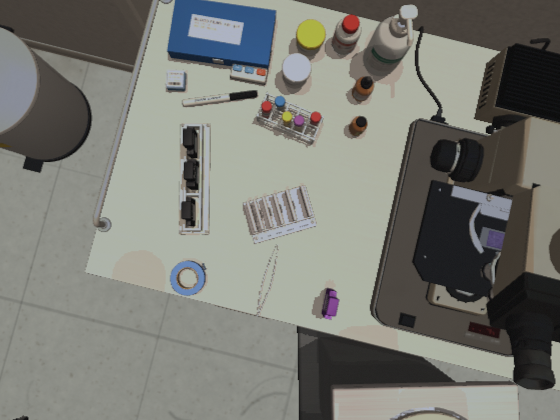

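View pics/wrist0.png

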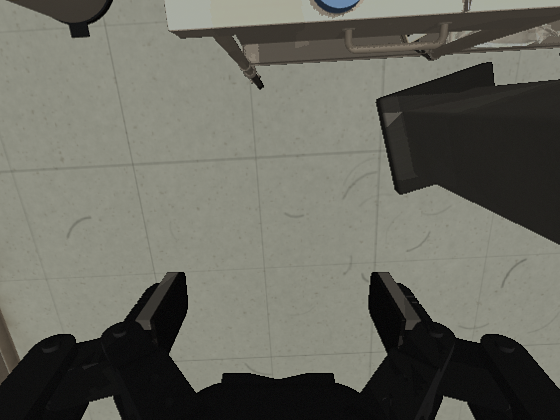

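The top view shows three black slides in the white stand, at about (190,140), (191,175) and (189,211). The rack is at (280,213), with narrower slots on its left. The purple look-alike at (330,303) is not in the stand, so I'll leave it. The front pocket should be the one at (189,211). I'll confirm that with enlarged crops and world coordinates.

```bash
cat > h.py <<'E'
import numpy as np,cv2
from plant import *
def ray(n,uv):
    c=get_calibration(n);R=cv2.Rodrigues(np.array(c['rvec']))[0];o=-R.T@c['tvec']
    d=R.T@np.array([(uv[0]-c['cx'])/c['fx'],(uv[1]-c['cy'])/c['fy'],1]);return o,d
def atz(n,uv,z):
    o,d=ray(n,uv);return o+d*(z-o[2])/d[2]
def proj(n,P):
    c=get_calibration(n);K=np.array([[c['fx'],0,c['cx']],[0,c['fy'],c['cy']],[0,0,1.]])
    return cv2.projectPoints(np.array(P,float).reshape(-1,3),np.array(c['rvec']),np.array(c['tvec']),K,None)[0].reshape(-1,2)
def wcam(s):
    m=np.array(get_calibration('wrist')['mount']);T=np.eye(4);T[:3,:3]=cv2.Rodrigues(np.array(s['tcp_rot']))[0];T[:3,3]=s['tcp_pos'];return T@m
def wproj(s,P):
    c=get_calibration('wrist');T=np.linalg.inv(wcam(s));p=(T[:3,:3]@np.array(P,float).reshape(-1,3).T).T+T[:3,3]
    return np.c_[c['fx']*p[:,0]/p[:,2]+c['cx'],c['fy']*p[:,1]/p[:,2]+c['cy']]
def watz(s,uv,z):
    c=get_calibration('wrist');T=wcam(s);d=T[:3,:3]@np.array([(uv[0]-c['cx'])/c['fx'],(uv[1]-c['cy'])/c['fy'],1]);o=T[:3,3]
    return o+d*(z-o[2])/d[2]
def save(n,f,crop=None,k=1):
    im=cv2.cvtColor(grab_frame(n),cv2.COLOR_RGB2BGR);cv2.imwrite(f'pics/{f}_full.png',im)
    if crop: x0,y0,x1,y1=crop;im=im[y0:y1,x0:x1]
    cv2.imwrite(f'pics/{f}.png',cv2.resize(im,None,fx=k,fy=k,interpolation=cv2.INTER_CUBIC));return im
E
python3 - <<'E'
from h import *
im=cv2.imread('pics/top0.png')[110:255,165:325]
cv2.imwrite('pics/topcrop.png',cv2.resize(im,None,fx=5,fy=5,interpolation=cv2.INTER_CUBIC)[:, :800])
im=cv2.imread('pics/scene0.png')[125:260,180:310]
cv2.imwrite('pics/scenecrop.png',cv2.resize(im,None,fx=4.4,fy=4.4,interpolation=cv2.INTER_CUBIC))
for uv in [(190,140),(191,175),(189,211)]: print(uv,atz('top',uv,.08))
print(atz('top',(280,213),.038),ray('top',(0,0))[0],ray('scene',(0,0))[0])
E
```

```text
(190, 140) [0.5660424 0.3870264 0.08     ]
(191, 175) [0.50977938 0.38584789 0.08      ]
(189, 211) [0.45255519 0.3894223  0.08      ]
[0.44917407 0.24474987 0.038     ] [0.40058893 0.26351624 0.88680249] [-0.04179203 -0.19988875  0.68192069]
```

View pics/topcrop.png

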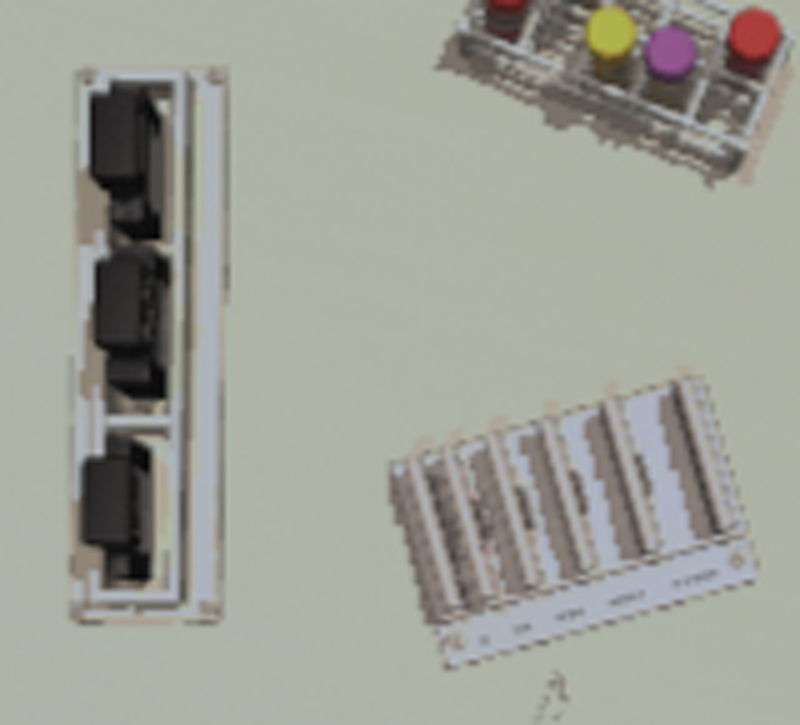

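View pics/scenecrop.png

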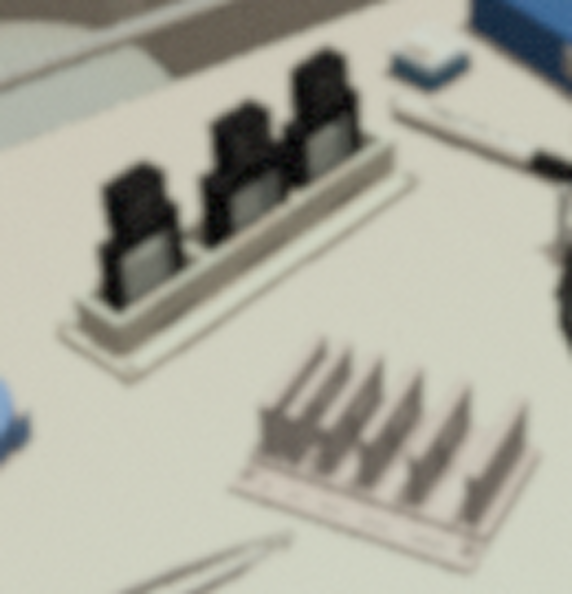

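The crop confirms it: the slide at (189,211) in the top view, x≈0.45, is the black one nearest the robot, in the front pocket. Next I'll fit the stand and rack poses from their corners.

Run:
```python
from h import *
from scipy.optimize import least_squares
f=lambda p:(165+p[0]/5-.4,110+p[1]/5-.4)
def fit(obj,px,g):
    r=lambda q:(proj('top',[[q[0]+np.cos(q[2])*a-np.sin(q[2])*b,q[1]+np.sin(q[2])*a+np.cos(q[2])*b,c] for a,b,c in obj])-px).ravel()
    s=least_squares(r,g);print(s.x,np.degrees(s.x[2]),np.abs(s.fun).round(1));return s.x
# rack: base 58x113 ; corners (assume base centred)
px=np.array([f(p) for p in [(392,462),(700,375),(755,575),(445,668)]])
fit([(.029,.0565,.008),(.029,-.0565,.008),(-.029,-.0565,.008),(-.029,.0565,.008)],px,[.45,.245,0.2])
px=np.array([f(p) for p in [(77,70),(228,70),(222,622),(72,622)]])
for p in px: print(atz('top',p,.004))
fit([(.097,.026,.004),(.097,-.026,.004),(-.097,-.026,.004),(-.097,.026,.004)],px,[.5,.38,0])
s=get_state();print(cv2.Rodrigues(s['tcp_rot'])[0].round(3))
```

```text
[0.44994103 0.24538758 0.25926259] 14.854652248556013 [0.1 4.4 1.4 4.  0.2 3.9 1.3 4.4]
[0.61094216 0.4159067  0.004     ]
[0.61010778 0.36316301 0.004     ]
[0.41708484 0.36715444 0.004     ]
[0.41805374 0.4187549  0.004     ]
[ 0.51406241  0.39124406 -0.01764267] -1.0108506036566622 [0.2 0.3 0.2 0.3 0.1 0.3 0.1 0.3]
[[ 0.95  -0.312 -0.   ]
 [-0.312 -0.95  -0.001]
 [ 0.     0.001 -1.   ]]
```

Call:
carry_out(
  motion=[
    [-1, 5, 0.6, 0, -6],
    [-1, 10, 1.2, 0, -12],
    [-1, 15, 1.8, 0, -17],
    [-1, 20, 2.4, 0, -17],
    [-1, 25, 3.0, 1, -17],
    [-1, 29, 3.5, 2, -17],
    [-1, 31, 3.7, 3, -17],
    [-1, 31, 3.7, 3, -17],
    [-1, 31, 3.7, 3, -17],
  ],
  squeeze=30,
)

```text
time_s: 1.27
tcp_pos: [0.4538, 0.3914, 0.2235]
tcp_rot: [-3.141, 0.03, -0.0]
ft_force: [-0.5, 1.2, 0.3]
gripper_width: 0.996
```

Run:
```python
from h import *
s=get_state();print(s['time_s'],s['tcp_pos'],cv2.Rodrigues(s['tcp_rot'])[0].round(3).tolist())
save('wrist','w1')
```

```text
1.275 [0.45376369 0.39144491 0.22349676] [[1.0, -0.019, 0.0], [-0.019, -1.0, 0.0], [0.0, -0.0, -1.0]]
```

View pics/w1.png

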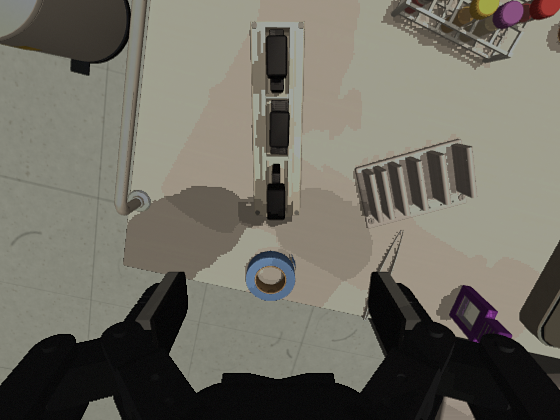

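Run:
```python
from h import *
im=cv2.imread('pics/w1.png')
cv2.imwrite('pics/w1a.png',cv2.resize(im[150:230,235:315],None,fx=7,fy=7,interpolation=cv2.INTER_CUBIC))
cv2.imwrite('pics/w1b.png',cv2.resize(im[130:235,350:480],None,fx=6,fy=5.7,interpolation=cv2.INTER_CUBIC))
```

```text
(no output)
```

View pics/w1a.png

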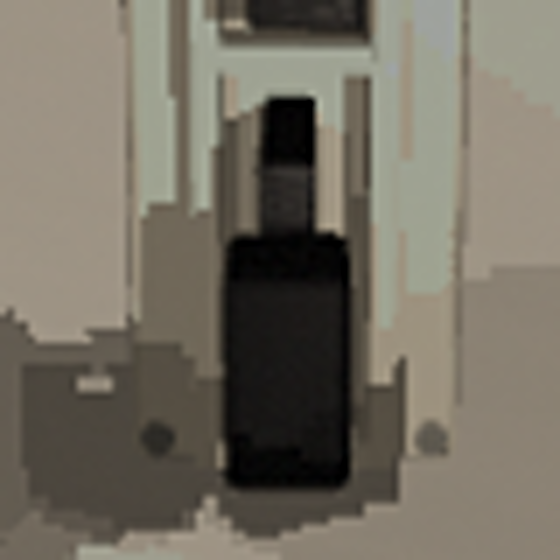

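View pics/w1b.png

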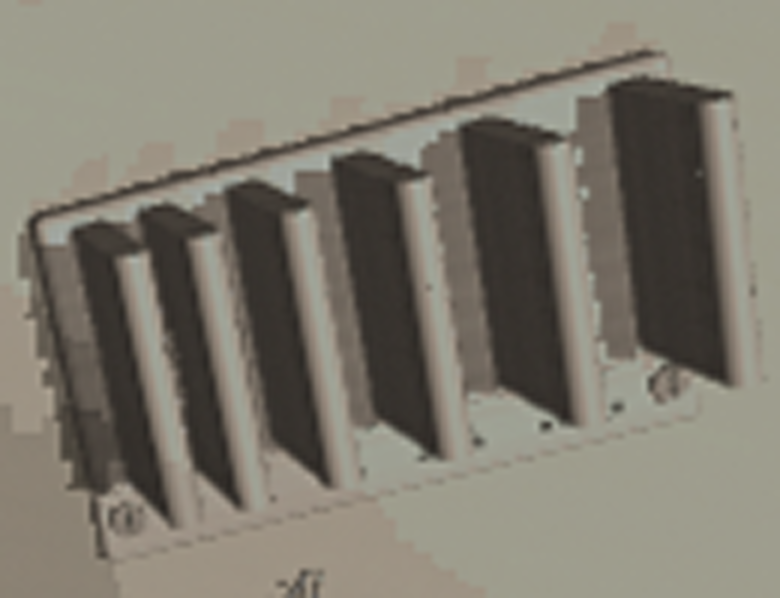

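```bash
cat > rack.py <<'E'
from h import *
from scipy.optimize import least_squares
ry=[.0475,.0355,.020,.001,-.0215,-.0475]
obj=np.array([(a,y,.0375) for y in ry for a in (.026,-.026)])
def W(q,o): 
    c,s_=np.cos(q[2]),np.sin(q[2]);o=np.atleast_2d(o);return np.c_[q[0]+c*o[:,0]-s_*o[:,1],q[1]+s_*o[:,0]+c*o[:,1],o[:,2]]
E
python3 - <<'E'
from rack import *
s=get_state()
cr=np.array([(133,250),(180,528),(203,235),(250,510),(298,208),(345,487),(413,180),(455,458),(555,140),(588,425),(718,97),(740,385)],float)
px=np.c_[350+cr[:,0]/6-.4,130+cr[:,1]/5.7-.4]
r=lambda q:(wproj(s,W(q,obj))-px).ravel()
f=least_squares(r,[.45,.245,.26]);q=f.x;print(q,np.degrees(q[2]));print(f.fun.reshape(-1,2).round(1).tolist())
# base corners check
print('base px',np.c_[350+np.array([35,660,695,105])/6-.4,130+np.array([215,52,415,555])/5.7-.4].round(1).tolist())
print(wproj(s,W(q,[(.029,.0565,.008),(.029,-.0565,.008),(-.029,-.0565,.008),(-.029,.0565,.008)])).round(1).tolist())
print('slots',W(q,[(0,.0415,.008),(0,.02775,.008),(0,.0105,.008)]))
# slide
g=lambda x,y:(235+x/7-.4,150+y/7-.4)
for lab,p,z in [('grip near-l',(226,487),.084),('near-r',(350,487),.084),('far-l@top',(226,280),.084),('far-r',(348,280),.084),('far2',(288,237),.084),('frame top l',(262,200),.058),('frame r',(315,200),.058),('frame far top',(288,165),.058),('frame far',(288,98),.058),('base',(288,98),.006)]:
    print(lab,watz(s,g(*p),z).round(4))
print(proj('top',W(q,obj)).round(1).tolist())
E
```

```text
[0.45791664 0.24729675 0.25521259] 14.622604185142494
[[-0.8, 0.3], [0.6, -0.6], [-0.3, -0.4], [0.5, -0.4], [-0.4, 0.1], [-0.3, -0.2], [-0.0, -0.3], [0.0, 0.1], [-0.3, 0.4], [0.1, 0.1], [-0.0, 0.5], [0.9, 0.4]]
base px [[355.4, 167.3], [459.6, 138.7], [465.4, 202.4], [367.1, 227.0]]
[[354.5, 167.8], [461.5, 138.5], [466.6, 190.6], [364.7, 217.0]]
slots [[0.44743992 0.28745255 0.008     ]
 [0.45091112 0.27414792 0.008     ]
 [0.4552659  0.25745665 0.008     ]]
grip near-l [0.4423 0.4013 0.084 ]
near-r [0.442  0.3859 0.084 ]
far-l@top [0.4689 0.4005 0.084 ]
far-r [0.4686 0.3858 0.084 ]
far2 [0.4741 0.3929 0.084 ]
frame top l [0.473  0.3965 0.058 ]
frame r [0.4729 0.3896 0.058 ]
frame far top [0.4776 0.393  0.058 ]
frame far [0.4864 0.3928 0.058 ]
base [0.4775 0.3934 0.006 ]
[[246.7, 200.5], [255.1, 230.5], [253.7, 198.6], [262.1, 228.6], [262.6, 196.1], [271.0, 226.1], [273.6, 193.0], [282.0, 223.0], [286.5, 189.4], [295.0, 219.3], [301.5, 185.3], [310.0, 215.1]]
```

The slide's grip is centred near (0.4555, 0.393). The frame measures about 7–8 mm thick, so slot 2 is likely, and probing will confirm it. The rack is at (0.458, 0.247) with 14.6° yaw. Now I'll grasp.

Call:
carry_out(
  motion=[
    [-1, 0.2, -0.2, 4, 0],
    [-1, 0.2, -0.2, 8, 0],
    [-1, 0.2, -0.2, 11, 0],
    [-1, 0.2, -0.2, 13, 0],
    [-1, 0.2, -0.2, 14.2, 0],
    [-1, 0.2, -0.2, 14.2, 0],
    [0.2, 0.2, -0.2, 14.2, 0],
    [1, 0.2, -0.2, 14.2, 0],
    [1, 0.2, -0.2, 14.2, 0],
    [1, 0.2, -0.2, 14.2, 0],
  ],
  squeeze=40,
)

```text
time_s: 2.58
tcp_pos: [0.4567, 0.393, 0.0818]
tcp_rot: [-3.141, 0.032, -0.001]
ft_force: [0.4, 0.3, 1.5]
gripper_width: 0.177
```

Call:
carry_out(
  motion=[
    [1, 0, 0, 0, 0],
    [1, 0, 0, 0, 0],
    [1, 0, 0, 0, 0],
  ],
)

```text
time_s: 2.95
tcp_pos: [0.4567, 0.3931, 0.0817]
tcp_rot: [-3.141, 0.031, -0.001]
ft_force: [0.7, 0.4, 2.2]
gripper_width: 0.181
```

Run:
```python
from h import *
s=get_state();print(s['time_s'],s['tcp_pos'],s['gripper_width'],s['ft_force'])
save('wrist','w2');
im=save('scene','s2',(170,110,320,260),4)
```

```text
2.95 [0.45665462 0.39306357 0.0816869 ] 0.18050422356880172 [0.68938403 0.4084673  2.15920329]
```

View pics/w2.png

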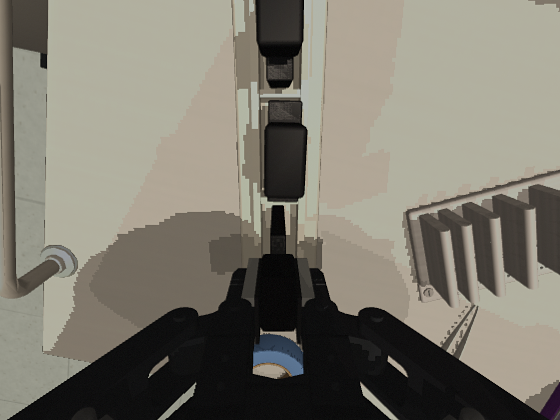

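View pics/s2.png

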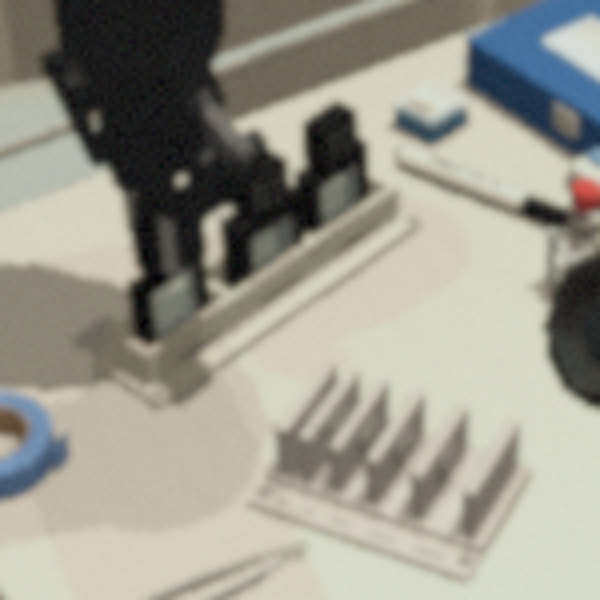

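It is gripped: the opening of 0.18 is about 15–16 mm, matching the grip. Lifting straight up now.

Call:
carry_out(
  motion=[
    [1, 0, 0, -1, 0],
    [1, 0, 0, -2.5, 0],
    [1, 0, 0, -3.5, 0],
    [1, 0, 0, -3.5, 0],
    [1, 0, 0, -5.5, 0],
    [1, 0, 0, -8, 0],
    [1, 0, 0, -8, 0],
    [1, 0, 0, -8, 0],
  ],
)

```text
time_s: 4.05
tcp_pos: [0.4559, 0.3925, 0.1602]
tcp_rot: [3.141, -0.032, -0.002]
ft_force: [0.0, 1.0, -0.5]
gripper_width: 0.178
```

Run:
```python
from h import *
s=get_state();print(s['time_s'],s['tcp_pos'],s['gripper_width'],s['ft_force'])
save('wrist','w3',(180,160,380,340),4)
save('scene','s3',(170,60,320,210),4)
```

```text
4.05 [0.45585905 0.39252694 0.16020933] 0.17761368434652633 [ 0.0146557   0.95805346 -0.5236426 ]
```

View pics/w3.png

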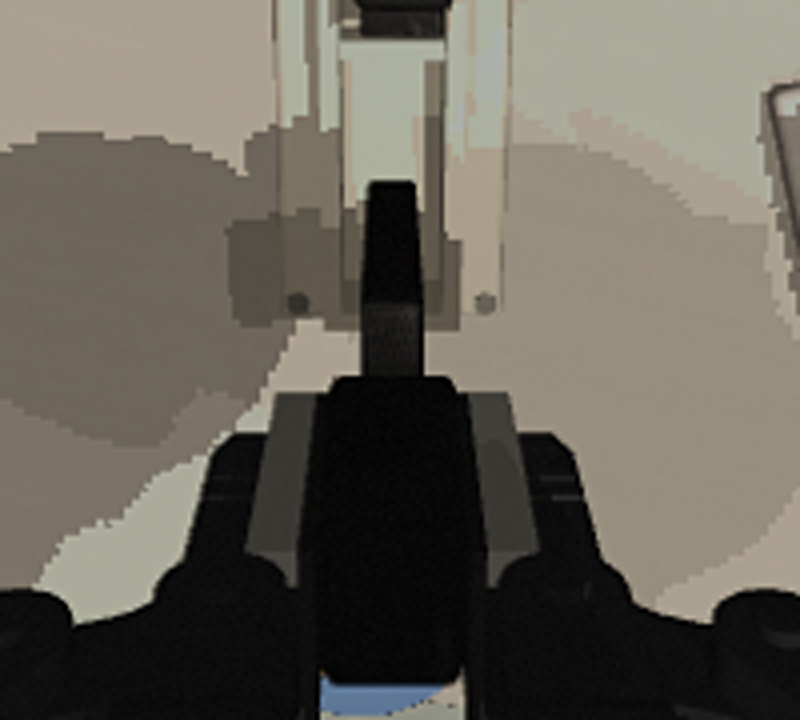

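View pics/s3.png

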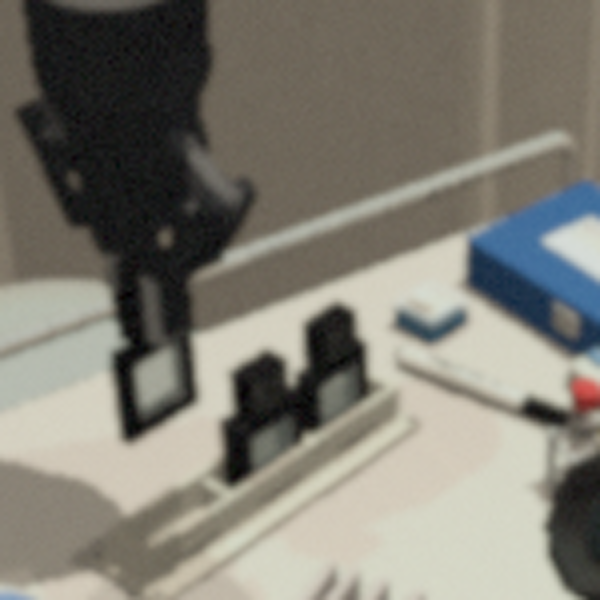

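Run:
```python
from h import *
s=get_state();R=cv2.Rodrigues(s['tcp_rot'])[0];z0=s['tcp_pos'][2]
g=lambda x,y:(180+x/4-.4,160+y/4-.4)
for lab,p,z in [('ft l',(362,303),-.0237),('ft r',(424,303),-.0237),('foot l',(369,182),-.0757),('foot r',(416,182),-.0757),('grip near l',(322,683),.0023),('near r',(462,683),.0023),('far',(390,378),.0023),('far',(390,393),.0023)]:
    w=watz(s,g(*p),z0+z);print(lab,(R.T@(w-s['tcp_pos'])*1e3).round(1))
```

```text
ft l [21.6 -3.5 23.7]
ft r [21.6  4.2 23.7]
foot l [21.1 -3.6 75.7]
foot r [21.1  4.  75.7]
grip near l [-13.6  -7.6  -2.3]
near r [-13.6   8.1  -2.3]
far [24.2  0.1 -2.3]
far [22.5  0.1 -2.3]
```

The slide is out and upright. In-hand thickness is 7.7 mm, offset about (-1, 0.2) mm. Next I'll turn to the rack's yaw and move above slot 1.

Call:
carry_out(
  motion=[
    [1, -0.1, 2, 0, -3],
    [1, -0.2, 4, 0, -6],
    [1, -0.3, 6, 0, -9],
    [1, -0.4, 8, 0, -12],
    [1, -0.5, 9.5, 0, -15],
    [1, -0.5, 10.5, 0, -15.8],
    [1, -0.5, 10.5, 0, -15.8],
    [1, -0.5, 10.5, 0, -15.8],
  ],
)

```text
time_s: 5.15
tcp_pos: [0.4494, 0.2883, 0.1611]
tcp_rot: [3.116, 0.4, -0.0]
ft_force: [-0.1, 0.1, -0.9]
gripper_width: 0.178
```

Run:
```python
from h import *
s=get_state();R=cv2.Rodrigues(s['tcp_rot'])[0];print(s['time_s'],s['tcp_pos'],np.degrees(np.arctan2(R[1,0],R[0,0])),s['ft_force'],R[2].round(4))
save('wrist','w4',(150,130,450,355),2.66)
```

```text
5.15 [0.44937611 0.28834094 0.16111657] 14.619339209458088 [-0.13976951  0.07117666 -0.93636982] [-1.e-04  0.e+00 -1.e+00]
```

View pics/w4.png

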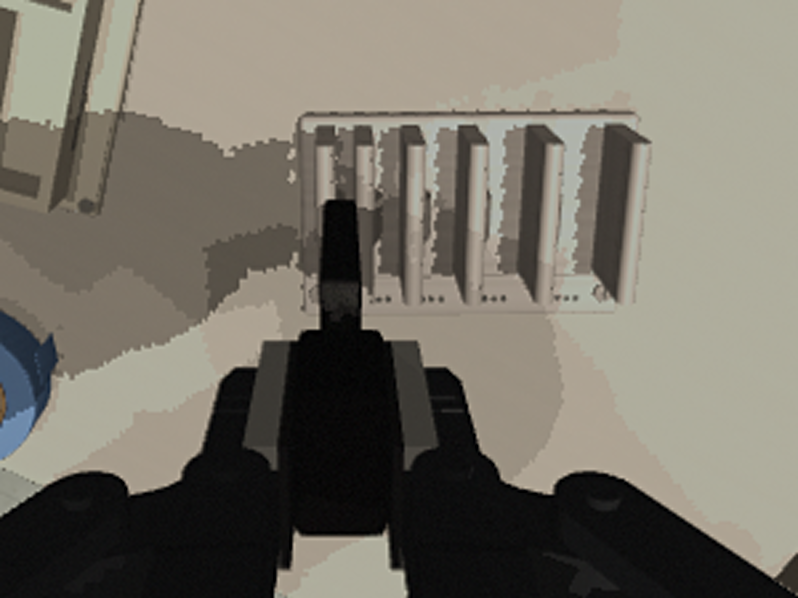

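Run:
```python
from h import *
im=cv2.imread('pics/w4_full.png')[165:250,255:400]
cv2.imwrite('pics/w4z.png',cv2.resize(im,None,fx=5.5,fy=6.5,interpolation=cv2.INTER_CUBIC))
```

```text
(no output)
```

View pics/w4z.png

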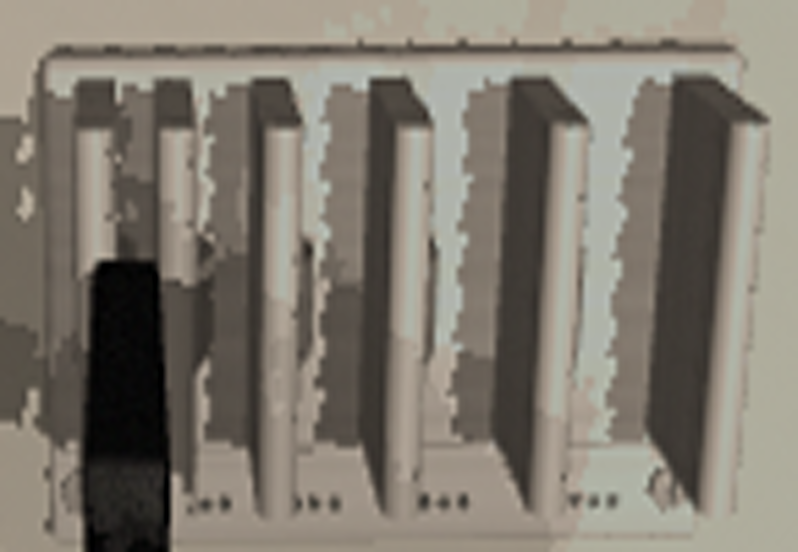

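Run:
```python
from rack import *
s=get_state();R=cv2.Rodrigues(s['tcp_rot'])[0]
cr=np.array([(97,128),(178,126),(283,127),(415,125),(570,122),(751,120),(277,515),(400,514),(546,512),(714,514)],float)
o=np.array([(.026,y,.0375) for y in ry]+[(-.026,y,.0375) for y in ry[2:]])
px=np.c_[255+cr[:,0]/5.5-.4,165+cr[:,1]/6.5-.4]
r=lambda q:(wproj(s,W(q,o))-px).ravel()
f=least_squares(r,[.45,.245,.26]);q=f.x;print(q,np.degrees(q[2]));print(f.fun.reshape(-1,2).round(1).tolist())
for i,y in enumerate([.0415,.02775,.0105]):
    w=W(q,[(0,y,.038)])[0];print(i+1,w,'tool mm',(R.T@(w-s['tcp_pos'])*1e3).round(1))
# slide foot
g=lambda x,y:(255+x/5.5-.4,165+y/6.5-.4)
z0=s['tcp_pos'][2]
for p,z in [((95,262),-.0757),((158,262),-.0757),((84,458),-.0237),((170,458),-.0237)]:
    print((R.T@(watz(s,g(*p),z0+z)-s['tcp_pos'])*1e3).round(1))
```

```text
[0.45819526 0.24634485 0.26148149] 14.981785608233883
[[-1.0, -0.3], [-0.6, -0.1], [-0.0, -0.4], [0.1, -0.2], [0.4, 0.0], [0.5, 0.1], [-0.2, 0.3], [-0.0, 0.3], [0.2, 0.5], [0.7, 0.0]]
1 [0.44746701 0.28643419 0.038     ] tool mm [ -2.3   1.4 123.1]
2 [0.45102155 0.27315158 0.038     ] tool mm [ -2.2  15.2 123.1]
3 [0.45548089 0.25648794 0.038     ] tool mm [ -2.1  32.4 123.1]
[21.1 -3.3 75.7]
[21.1  4.1 75.7]
[21.7 -3.3 23.7]
[21.7  4.4 23.7]
```

Call:
carry_out(
  motion=[
    [1, -0.1, 0.15, 1.0, -0.2],
    [1, -0.1, 0.15, 2.2, -0.2],
    [1, -0.1, 0.15, 3.4, -0.2],
    [1, -0.1, 0.15, 4.2, -0.2],
    [1, -0.1, 0.15, 4.2, -0.2],
    [1, -0.1, 0.15, 4.2, -0.2],
  ],
)

```text
time_s: 5.95
tcp_pos: [0.449, 0.2865, 0.1196]
tcp_rot: [-3.115, -0.406, -0.001]
ft_force: [0.8, -0.4, -0.8]
gripper_width: 0.174
```

Run:
```python
from h import *
s=get_state();R=cv2.Rodrigues(s['tcp_rot'])[0];print(s['time_s'],s['tcp_pos'],np.degrees(np.arctan2(R[1,0],R[0,0])),s['ft_force'],R[2].round(4))
save('wrist','w5',(235,150,435,300),4)
```

```text
5.95 [0.4489525  0.28645439 0.1196103 ] 14.856120858778866 [ 0.7848186  -0.42771352 -0.76862887] [ 6.e-04 -1.e-04 -1.e+00]
```

View pics/w5.png

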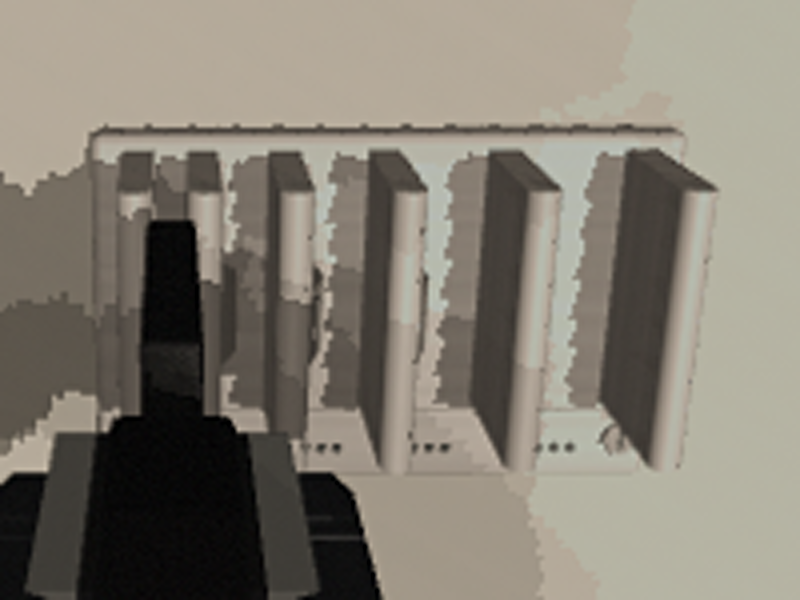

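The foot, centred at column 172, sits over slot 1, whose middle is about column 170.5. Now probing slot 1 gently.

Call:
carry_out(
  motion=[
    [1, 0, 0, 0.2, 0],
    [1, 0, 0, 0.4, 0],
    [1, 0, 0, 0.5, 0],
    [1, 0, 0, 0.5, 0],
    [1, 0, 0, 0.55, 0],
    [1, 0, 0, 0.55, 0],
  ],
)

```text
time_s: 6.75
tcp_pos: [0.4487, 0.2863, 0.1138]
tcp_rot: [-3.115, -0.406, -0.0]
ft_force: [-0.4, 0.2, -1.0]
gripper_width: 0.179
```

Call:
carry_out(
  motion=[
    [1, 0, 0, 0.05, 0],
    [1, 0, 0, 0.1, 0],
    [1, 0, 0, 0.1, 0],
  ],
)

```text
time_s: 7.12
tcp_pos: [0.4488, 0.2864, 0.1129]
tcp_rot: [-3.115, -0.406, -0.0]
ft_force: [-0.6, 0.5, 0.5]
gripper_width: 0.18
```

Call:
carry_out(
  motion=[
    [1, 0, 0, 0.03, 0],
    [1, 0, 0, 0.05, 0],
    [1, 0, 0, 0.05, 0],
  ],
)

```text
time_s: 7.5
tcp_pos: [0.4489, 0.2864, 0.1126]
tcp_rot: [-3.115, -0.406, -0.001]
ft_force: [-1.1, 0.6, 3.0]
gripper_width: 0.181
```

Call:
carry_out(
  motion=[
    [1, 0, 0, 0.03, 0],
    [1, 0, 0, 0.05, 0],
    [1, 0, 0, 0.05, 0],
  ],
)

```text
time_s: 7.88
tcp_pos: [0.449, 0.2865, 0.1125]
tcp_rot: [-3.115, -0.406, -0.002]
ft_force: [-1.7, 0.3, 6.8]
gripper_width: 0.18
```

Slot 1 stopped the slide at the rib tops: force rose to 7 N with no descent, which means it is too narrow. I'll lift and step 13.75 mm to slot 2.

Call:
carry_out(
  motion=[
    [1, 0, 0, -0.3, 0],
    [1, 0, 0, -0.9, 0],
    [1, 0, 0.5, -0.9, 0],
    [1, 0, 1.0, -0.9, 0],
    [1, 0, 1.38, -0.9, 0],
    [1, 0, 1.38, -0.9, 0],
    [1, 0, 1.38, -0.9, 0],
  ],
)

```text
time_s: 8.75
tcp_pos: [0.4522, 0.2729, 0.1207]
tcp_rot: [3.115, 0.406, -0.0]
ft_force: [-0.4, -0.2, -0.1]
gripper_width: 0.179
```

Run:
```python
from h import *
s=get_state();R=cv2.Rodrigues(s['tcp_rot'])[0];print(s['time_s'],s['tcp_pos'],np.degrees(np.arctan2(R[1,0],R[0,0])),s['ft_force'],R[2].round(4))
save('wrist','w6',(235,150,435,300),4)
```

```text
8.75 [0.45224424 0.27291931 0.12072621] 14.844458812380129 [-0.39511568 -0.17152278 -0.10814875] [-1.e-04 -0.e+00 -1.e+00]
```

View pics/w6.png

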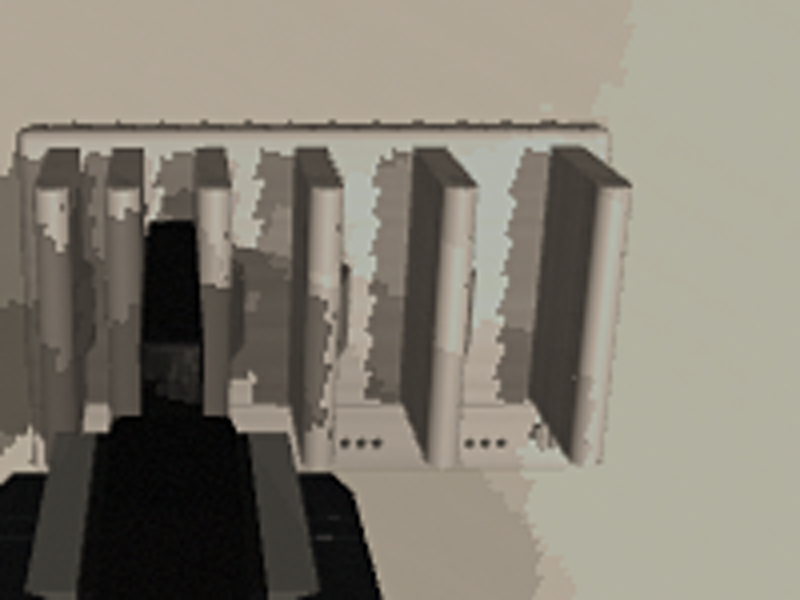

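Foot centre is at column 171.5 and slot 2's middle is at about 170, so it is aligned. Lowering gently.

Call:
carry_out(
  motion=[
    [1, 0, -0.02, 0.3, 0],
    [1, 0, -0.02, 0.6, 0],
    [1, 0, -0.02, 0.75, 0],
    [1, 0, -0.02, 0.8, 0],
    [1, 0, -0.02, 0.85, 0],
    [1, 0, -0.02, 0.9, 0],
    [1, 0, -0.02, 0.95, 0],
    [1, 0, -0.02, 0.95, 0],
  ],
)

```text
time_s: 9.8
tcp_pos: [0.4522, 0.2731, 0.1113]
tcp_rot: [3.115, 0.406, -0.0]
ft_force: [-0.1, 0.4, -0.1]
gripper_width: 0.182
```

Call:
carry_out(
  motion=[
    [1, 0, 0, 0.05, 0],
    [1, 0, 0, 0.1, 0],
    [1, 0, 0, 0.15, 0],
    [1, 0, 0, 0.15, 0],
  ],
)

```text
time_s: 10.3
tcp_pos: [0.4522, 0.2731, 0.1097]
tcp_rot: [3.115, 0.406, -0.0]
ft_force: [-0.5, 0.0, -0.1]
gripper_width: 0.176
```

It has gone in past the level where slot 1 stopped it, with no force. Continuing down past the leaf spring.

Call:
carry_out(
  motion=[
    [1, 0, 0, 0.1, 0],
    [1, 0, 0, 0.2, 0],
    [1, 0, 0, 0.3, 0],
    [1, 0, 0, 0.4, 0],
    [1, 0, 0, 0.5, 0],
    [1, 0, 0, 0.5, 0],
  ],
)

```text
time_s: 11.05
tcp_pos: [0.4523, 0.273, 0.1048]
tcp_rot: [3.115, 0.406, 0.0]
ft_force: [0.6, -2.0, 0.5]
gripper_width: 0.181
```

Call:
carry_out(
  motion=[
    [1, 0, 0, 0.1, 0],
    [1, 0, 0, 0.2, 0],
    [1, 0, 0, 0.3, 0],
    [1, 0, 0, 0.4, 0],
    [1, 0, 0, 0.5, 0],
    [1, 0, 0, 0.5, 0],
  ],
)

```text
time_s: 11.8
tcp_pos: [0.452, 0.2729, 0.0994]
tcp_rot: [3.115, 0.406, -0.001]
ft_force: [0.7, -2.9, -1.0]
gripper_width: 0.177
```

Call:
carry_out(
  motion=[
    [1, 0, 0, 0.1, 0],
    [1, 0, 0, 0.2, 0],
    [1, 0, 0, 0.3, 0],
    [1, 0, 0, 0.4, 0],
    [1, 0, 0, 0.4, 0],
  ],
)

```text
time_s: 12.42
tcp_pos: [0.4521, 0.2731, 0.0956]
tcp_rot: [3.115, 0.406, -0.0]
ft_force: [0.7, -1.7, -0.8]
gripper_width: 0.178
```

The leaf is pressing sideways at 2–3 N in -y. Carrying on down.

Call:
carry_out(
  motion=[
    [1, 0, 0, 0.1, 0],
    [1, 0, 0, 0.2, 0],
    [1, 0, 0, 0.3, 0],
    [1, 0, 0, 0.4, 0],
    [1, 0, 0, 0.5, 0],
    [1, 0, 0, 0.5, 0],
  ],
)

```text
time_s: 13.18
tcp_pos: [0.4521, 0.2731, 0.0906]
tcp_rot: [3.115, 0.406, -0.0]
ft_force: [0.7, -2.4, -1.2]
gripper_width: 0.179
```

Call:
carry_out(
  motion=[
    [1, 0, 0, 0.1, 0],
    [1, 0, 0, 0.2, 0],
    [1, 0, 0, 0.3, 0],
    [1, 0, 0, 0.4, 0],
    [1, 0, 0, 0.45, 0],
    [1, 0, 0, 0.45, 0],
  ],
)

```text
time_s: 13.92
tcp_pos: [0.4522, 0.2731, 0.0862]
tcp_rot: [3.115, 0.406, -0.0]
ft_force: [1.6, -1.7, 0.1]
gripper_width: 0.18
```

Call:
carry_out(
  motion=[
    [1, 0, 0, 0.05, 0],
    [1, 0, 0, 0.1, 0],
    [1, 0, 0, 0.1, 0],
  ],
)

```text
time_s: 14.3
tcp_pos: [0.4522, 0.2731, 0.0852]
tcp_rot: [3.115, 0.406, -0.0]
ft_force: [0.6, -1.8, 0.0]
gripper_width: 0.18
```

Call:
carry_out(
  motion=[
    [1, 0, 0, 0.03, 0],
    [1, 0, 0, 0.06, 0],
    [1, 0, 0, 0.1, 0],
    [1, 0, 0, 0.1, 0],
  ],
)

```text
time_s: 14.8
tcp_pos: [0.4522, 0.2731, 0.0842]
tcp_rot: [3.115, 0.406, -0.0]
ft_force: [0.5, -3.3, 1.1]
gripper_width: 0.181
```

Call:
carry_out(
  motion=[
    [1, 0, 0, 0.03, 0],
    [1, 0, 0, 0.06, 0],
    [1, 0, 0, 0.06, 0],
  ],
)

```text
time_s: 15.18
tcp_pos: [0.4522, 0.2732, 0.0837]
tcp_rot: [-3.115, -0.406, -0.0]
ft_force: [-0.0, -2.0, 0.2]
gripper_width: 0.18
```

Call:
carry_out(
  motion=[
    [1, 0, 0, 0.03, 0],
    [1, 0, 0, 0.06, 0],
    [1, 0, 0, 0.06, 0],
  ],
)

```text
time_s: 15.55
tcp_pos: [0.4522, 0.2731, 0.0836]
tcp_rot: [-3.115, -0.406, -0.001]
ft_force: [-1.5, -4.3, 4.8]
gripper_width: 0.177
```

Call:
carry_out(
  motion=[
    [1, 0, 0, 0.03, 0],
    [1, 0, 0, 0.06, 0],
    [1, 0, 0, 0.06, 0],
  ],
)

```text
time_s: 15.92
tcp_pos: [0.4523, 0.2732, 0.0837]
tcp_rot: [-3.115, -0.406, -0.001]
ft_force: [-3.0, -2.7, 9.1]
gripper_width: 0.179
```

It is home on the floor: force rose to 9 N at TCP z 0.0837, exactly as predicted. I'll ease off the load, then open.

Call:
carry_out(
  motion=[
    [1, 0, 0, -0.08, 0],
    [1, 0, 0, -0.08, 0],
    [0.5, 0, 0, -0.08, 0],
    [0.3, 0, 0, -0.08, 0],
    [0, 0, 0, -0.08, 0],
    [-0.5, 0, 0, -0.08, 0],
    [-1, 0, 0, -0.08, 0],
    [-1, 0, 0, -0.08, 0],
    [-1, 0, 0, -0.08, 0],
  ],
)

```text
time_s: 17.05
tcp_pos: [0.4522, 0.2731, 0.0833]
tcp_rot: [-3.115, -0.406, -0.0]
ft_force: [0.2, 0.0, 1.6]
gripper_width: 1.002
```

Call:
carry_out(
  motion=[
    [-1, 0, 0, -1, 0],
    [-1, 0, 0, -3, 0],
    [-1, 0, 0, -6, 0],
    [-1, 0, 0, -9, 0],
    [-1, 0, 0, -12, 0],
    [-1, 0, 0, -12, 0],
    [-1, 0, 0, -12, 0],
  ],
)

```text
time_s: 17.92
tcp_pos: [0.4519, 0.273, 0.2032]
tcp_rot: [-3.115, -0.406, 0.0]
ft_force: [-0.7, 0.3, -0.6]
gripper_width: 1.0
```

Run:
```python
from rack import *
s=get_state();print(s['time_s'],s['tcp_pos'],s['gripper_width'])
save('wrist','w7',(190,120,390,270),4)
save('scene','s7',(180,110,330,260),4)
save('top','t7',(165,110,325,255),5)
o=[(x,y,z) for z,hx,hy in [(.086,.014,.008),(.060,.023,.004)] for x in (-hx,hx) for y in (.02775-hy,.02775+hy)]
p=wproj(s,W([.4582,.2468,.2585],o));print(((p-[190,120])*4).round().tolist())
```

```text
17.925 [0.45191655 0.27302453 0.20324956] 0.9999613553863718
[[385.0, 448.0], [306.0, 448.0], [386.0, 315.0], [304.0, 315.0], [364.0, 442.0], [328.0, 442.0], [364.0, 240.0], [327.0, 240.0]]
```

View pics/w7.png

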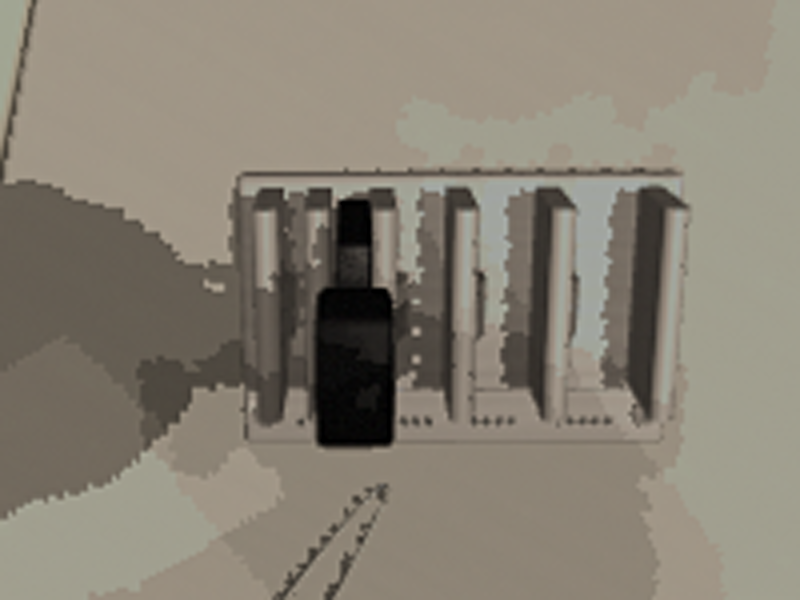

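View pics/s7.png

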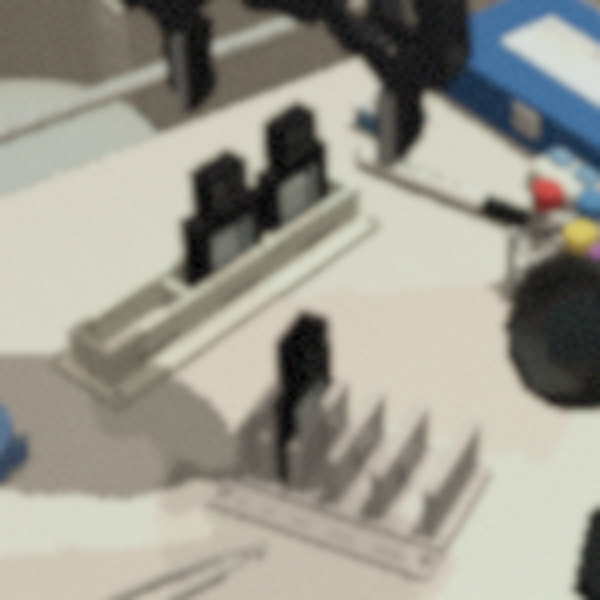

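View pics/t7.png

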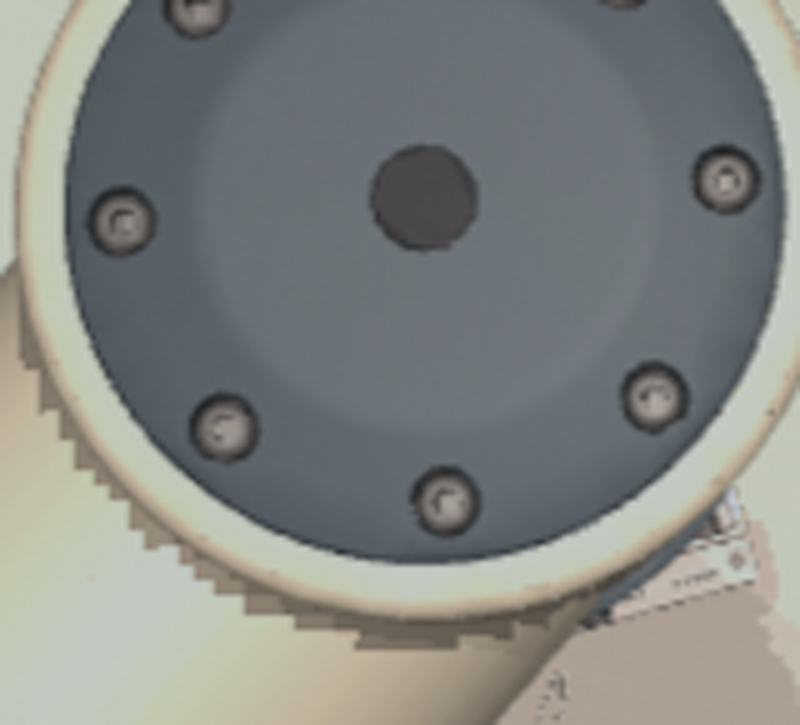

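The wrist view shows the slide standing in slot 2. Its grip is at columns 317–393 and its frame at 337–372, so there is no tilt. Its near edge at row 446 is within 2 zoomed pixels of the prediction for a slide fully home. The scene view shows the front pocket empty, the other two slides standing, and the gripper clear. Handing in.

Run:
```python
from plant import *
print(hand_in()); print(get_state()['time_s'])
```

```text
the job is handed in; nothing more can be done
None
the job is handed in; nothing more can be done
```

The slide from the front pocket is in slot 2 of the rack, upright and fully home, and I let it go and handed the job in at about 18 s. It measured about 7.7 mm thick.

- **Slot 1 (6 mm):** it stopped at the rib tops under a gentle press of about 7 N, so it was too narrow.
- **Slot 2 (9.5 mm):** it slid in with 2–4 N of sideways force from the leaf spring. It reached the floor at the predicted height, with at most about 9 N measured at the wrist.

**Last checks:** the final pictures show the slide upright and about 1 mm from the slot's centre along its length. It sits slightly to the -y side, as the spring should push it. The front pocket is empty, the other two slides are standing, and the gripper is open and clear.

**Not fully confirmed:**
- **Rack position:** my fitted rack position and the final wrist picture disagreed by about 2 mm across the slot, which is within camera error. The slide's position relative to the ribs looked right.
- **Top camera:** the arm blocked it for the last check.
- **Leaf spring:** I inferred its deflection from the sideways force and did not measure it.

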